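# Set a turned leg in the sloping cradle under the bench lamp

### The arm

A 6-joint arm with a two-finger parallel gripper is mounted at the origin on the work surface. World frame = base frame: x ahead of the robot, y to its left, z up, the work surface at z = 0. Lengths are in m, angles in degrees, forces in N, time in s.
With the tool pointing down it reaches from about 0.375 to 0.9 m from the base axis. Payload 3.1 kg.
Tool frame: the origin (TCP) lies at the very end of the fingers, on their centre line; the grasp point (between the pads) lies 19 mm behind it (bot.tcp_to_grasp is the distance from the TCP to the grasp point, in m); z points along the fingers, y is the line along which they close (so a half turn about z gives the same grasp; the last joint's range is limited). The gripper opens to 87 mm and grips with 3 to 60 N. Pads are 19 mm wide; open, the fingers measure 117 mm over their backs; the gripper's body (75 mm by 190 mm) begins 51 mm behind the grasp point.
Start: joints at [-73.711, 30.224, 82.088, -0, 67.689, -10.227], TCP at [0.279, -0.559, 0.223] pointing down, gripper open.
Joint ranges: [-176.69, 176.69], [-43.24, 126.21], [12.49, 139.97], [-82, 262], [0, 151.66], [-163.58, 163.58]. Speed limits (degrees/s): [159.86, 159.86, 180, 180, 180, 180].

### API

Orientations are given as a 3x3 rotation matrix whose columns are the frame's x, y, z axes.
In Python, from rig import telemetry, capture, camera_info, job, bot gives the robot as it stands. The module is installed in compiled form; this text tells all that it offers.
- The arm moves only by the tool carry_out, never from a script. Its argument "deltas" is a list that holds one entry, the list of rows, each a list of 7 numbers: the shift along the tool's x, y, z scaled (see below), then the turn, a rotation vector about the tool's x, y, z scaled (see below), then the closure, from -1 (fully open) to 1 (shut). In form: [[[dx, dy, dz, ax, ay, az, claw], ...]]. A call has exactly 10 rows; each row is the pose to reach, as a shift and turn from the pose commanded when the call began, along the tool's axes at that moment, turning the shorter way round; what a row does not reach only later rows make up. The controller multiplies each number of a shift by 15 cm and each number of a turn by 360 degrees. A row lasts 1/12 s, in which the tool goes at most 41.7 mm and 7.16 degrees, less where a joint would pass 70% of its speed; a pose out of reach is approached as far as the arm can. A call with a number of a shift or a turn outside -1 to 1 is refused whole. A call with a gripper value outside its range is refused whole. The fingers move at their own pace and stop on an object; the grip force is fixed at half the most. Time passes only in rows, so rows that repeat a pose let the fingers close, or fill a call up. It gives the time, the measured TCP pose, the force, the opening and the grip force at its end, in the units of the state.
- telemetry.read_state(): the state, without advancing time (a new reading comes with each control period).
- capture(name): name is "scene" or "side" or "wrist"; returns the picture (480x640x3 uint8, red, green, blue); there is no depth.
- camera_info(name): a dict with "mtx" (3x3 intrinsics, pixels), "cam_to_world" (4x4, takes a point from camera to world coordinates); the wrist camera has in their place "T_tool_cam" (4x4, takes a point from camera to tool coordinates, whose origin is the TCP and whose axes are the flange's). Camera axes: x right, y down, z forward; pixel columns grow to the right and rows downward; lengths in m; the calibration is good to about 2 mm. A picture is of the moment at which its call begins: read the wrist's pose just before it. camera_info takes no time and is no camera call.
- job.hand_in(): hands the job in; it is judged then, once.
The state is a dict: "time_s": time; "joint_positions": joint angles; "qvel": joint speeds; "tau": joint torques, N m; "position": TCP position; "tcp_rot": TCP orientation; "force": force on the tool from outside, world axes, zero at the start; "moment": the same for the moment, N m; "opening": opening from 0.0 (shut) to 1.0 (fully open); "grasp_force": force on a finger pad.
Only numpy, scipy, OpenCV 4.12 (cv2) and the standard library are available. Lean on these libraries where they do the work, as an engineer would, in place of code of your own. Each camera call takes 0.05 s, during which the arm holds its last target. There are 200 camera calls.

### The job

Swing the magnifier lamp well clear of the sloping cradle, to the side where the tall bottle does not stand, then lay the turned table leg in the cradle's two V rests, square block uppermost and the foot pushed home against the stop at the low end; keep hold of it until it is home, do not drop it in. Then swing the lamp back so that its lens is centred over the leg, and leave the bottle, the tin and the plain square blank where they are.

Things in the scene. Friction and masses are not known exactly. Their poses are not given: they have to be found in the camera images.
- cradle: Wooden cradle on a fixed base board, sloping up at 30 degrees away from the robot. Origin: centre of the leg's foot face when fully home, 73 mm above the bench; x up the slope along the seated leg's axis, y level to the left, z square to the slope, upwards. Stop plate at the low end: face at x = 0, 56 mm wide, top at z = 11 mm. Plank below, 66 mm wide, top at z = -45 mm.
- cradle_mid (a point): Point on the seated leg's axis at its mid length, 100 mm up the slope from the cradle's origin (same axes). The two V rests stand 45 and 135 mm from that origin: faces at 45 degrees, 16 mm wide along x, 60 mm over the lips, lips 6 mm below the seated axis; the 74 mm between them is open for fingers. Base board 370 x 120 x 18 mm.
- lamp (a joint): Swing of the lamp arm about its upright post, rad; 0 = arm pointing from the post over the cradle towards the robot, lens over the leg's middle; positive is anticlockwise from above (head goes to the robot's right, -y); stops at -1.3 and 1.3. Starts over the cradle, stays where left, needs 1 to 2 N at the handle.
- lamp_hinge (a point): On the axis of the lamp's upright post (22 mm thick, at the far end of the base board), 280 mm above the bench.
- lens (a point): Centre of the lens, on the underside of the round white lamp head (110 mm across, 28 mm thick, underside 217 mm and top 245 mm above the bench), 200 mm from the hinge axis. The arm is a flat bar 22 mm wide, up to 260 mm above the bench.
- handle (a point): Point on the axis of the lamp's black upright round handle, 18 mm across, standing on the head near its robot-side rim from 245 to 301 mm above the bench; this point is at 280 mm, 245 mm from the hinge axis. To be pinched from above.
- leg: Turned leg of plain light wood, 200 mm long, 0.15 to 0.31 kg, lying on the bench. Origin on its axis at mid length; x from foot (-100 mm) to square block. Diameters: foot 28 to 32; bead 44 from x = -75 to -40; waist 35 from -30 to +12 (grasp here); bead 44 from +20 to +55; then block 44 x 44 to +100.
- leg_foot (a point): Centre of the leg's foot end face (x = -100 mm in the leg).
- blank: Bystander: plain square blank of the same wood, 200 x 44 x 44 mm, lying on the bench; origin at its centre, x along it. Leave alone.
- bottle: Bystander: tall white glue bottle, 66 mm across, 260 mm high, standing beside the station in the lamp's path on one side; origin at the centre of its underside. Leave alone.
- tin: Bystander: low metal tin, 80 mm across, 75 mm high, standing on the other side; the lamp passes over it. Origin at the centre of its underside. Leave alone.

How it is judged (in metres and radians):
On the way, in this order (a step that is already met when the one before it is completed fails the run):
1. the lamp is swung clear: lens at least 130 mm sideways from the middle of the cradle, away from the bottle (horizontal distance between lens and cradle_mid above 0.13 m and horizontal distance between lens and bottle above 0.15 m), for 0.2 s.
2. with the lamp clear, the leg lies home in the cradle, block uppermost, while the fingers still hold it (x of leg_foot in the frame of cradle between -0.006 and 0.01 m and y of leg_foot in the frame of cradle between -0.008 and 0.008 m and z of leg_foot in the frame of cradle between -0.008 and 0.008 m and angle between the x axis of leg and the x axis of cradle, either way round below 0.1 rad and horizontal distance between lens and cradle_mid above 0.13 m and contact force between the fingers and leg above 0.5 N), for 0.1 s.
At the end, for the whole second after the job is handed in: Leg at rest in both V rests, block uppermost: foot face within 10 mm of the stop and 8 mm of the seated axis, leg within 0.10 rad of the slope; lens at rest within 30 mm, seen from above, of the leg's middle; bottle, tin and blank not shifted over 25 mm nor tipped (x of leg_foot in the frame of cradle between -0.006 and 0.01 m and y of leg_foot in the frame of cradle between -0.008 and 0.008 m and z of leg_foot in the frame of cradle between -0.008 and 0.008 m and angle between the x axis of leg and the x axis of cradle, either way round below 0.1 rad and horizontal distance between lens and cradle_mid below 0.03 m and linear speed of leg below 0.02 m/s and velocity of joint lamp between -0.05 and 0.05 rad/s); the robot touches nothing.
It fails at once if the square blank is shifted more than 25 mm or tipped (distance of blank from where it was at the start of the episode above 0.025 m or angle between blank's own z axis and vertical above 0.2 rad).
It fails at once if the tall bottle is shifted more than 25 mm or tipped (distance of bottle from where it was at the start of the episode above 0.025 m or angle between bottle's own z axis and vertical above 0.2 rad).
It fails at once if the low tin is shifted more than 25 mm or tipped (distance of tin from where it was at the start of the episode above 0.025 m or angle between tin's own z axis and vertical above 0.2 rad).
It also fails if it takes over 72 s, if anything falls off the work surface, if the arm or the gripper's body presses on something with over 40 N, if the wrist force passes 120 N, or if a joint passes its speed limit or range.

## Working session

There is one attempt and no reset: what is moved stays moved. The work goes in short steps, Python scripts to look and compute and a tool call to move; the robot and the scene stay as the last step left them, time stands still between calls to the robot, and variables do not carry over. Pictures are saved under pics/ and viewed, at most 10 in all, crops included, and the job is handed in when it is done.

Besides the shell and the picture viewer there is one more tool, called after "Emit:" as name([rows], argument=value, ...), one row to a line, values as JSON. carry_out: Moves the arm, as the interface text tells. Its arguments: {"type":"object","properties":{"deltas":{"type":"array","items":{"type":"array","items":{"type":"array","items":{"type":"number"}}}}},"required":["deltas"]}

```bash
mkdir -p pics; python3 - <<'E'
from rig import *
import cv2,numpy as np
s=telemetry.read_state();print(s)
for n in("scene","side"):
    i=camera_info(n);print(n,np.round(i["mtx"],1).tolist(),np.round(i["cam_to_world"],4).tolist())
    cv2.imwrite(f"pics/{n}0.png",capture(n)[:,:,::-1])
print(np.round(camera_info("wrist")["T_tool_cam"],4).tolist())
E
```

```text
{'time_s': 0.0, 'joint_positions': array([-7.37107962e+01,  3.02787244e+01,  8.21553386e+01, -2.77688850e-04,
        6.76891979e+01, -1.02265445e+01]), 'qvel': array([ 0.05648275, -0.02863189,  0.02915033,  0.03867306, -0.00469081,
        0.03183515]), 'tau': array([-1.69500527e-04, -4.40044606e+01, -1.76592457e+01,  6.33007963e-02,
        5.82660839e-02, -1.54763766e-04]), 'position': array([ 0.2788537 , -0.55853574,  0.22158004]), 'tcp_rot': array([[ 8.94810977e-01,  4.46444785e-01, -6.07715088e-04],
       [ 4.46445039e-01, -8.94808677e-01,  2.06369244e-03],
       [ 3.77535993e-04, -2.11792603e-03, -9.99997686e-01]]), 'force': array([-0.02144983, -0.21725887,  0.57963954]), 'moment': array([-0.00421487,  0.00057412, -0.01963097]), 'grasp_force': 0.0, 'opening': 1.0010818900586451}
scene [[594.5, 0.0, 325.1], [0.0, 594.5, 233.0], [0.0, 0.0, 1.0]] [[-0.633, 0.5127, -0.58, 1.212], [0.7741, 0.4144, -0.4785, 0.5649], [-0.0049, -0.7519, -0.6592, 0.9418], [0.0, 0.0, 0.0, 1.0]]
side [[550.3, 0.0, 326.1], [0.0, 550.3, 244.4], [0.0, 0.0, 1.0]] [[-0.9959, -0.0364, 0.0822, 0.4385], [-0.0882, 0.5751, -0.8133, 0.8711], [-0.0177, -0.8173, -0.576, 0.7717], [0.0, 0.0, 0.0, 1.0]]
[[-0.0006, -0.9575, -0.2884, 0.0788], [1.0, -0.0005, -0.0005, 0.001], [0.0003, -0.2884, 0.9575, -0.1613], [0.0, 0.0, 0.0, 1.0]]
```

View pics/scene0.png

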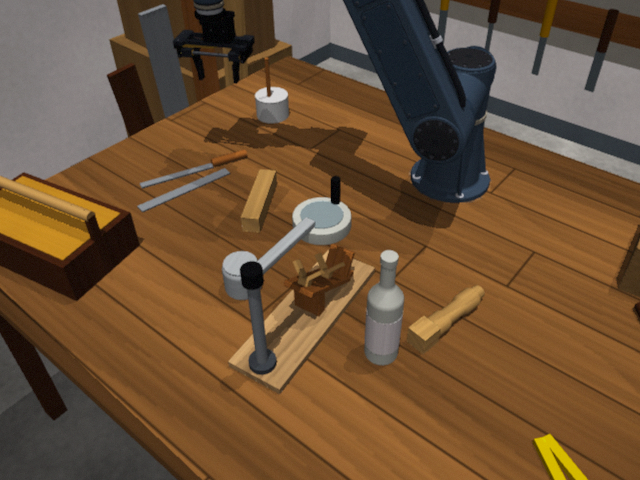

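View pics/side0.png

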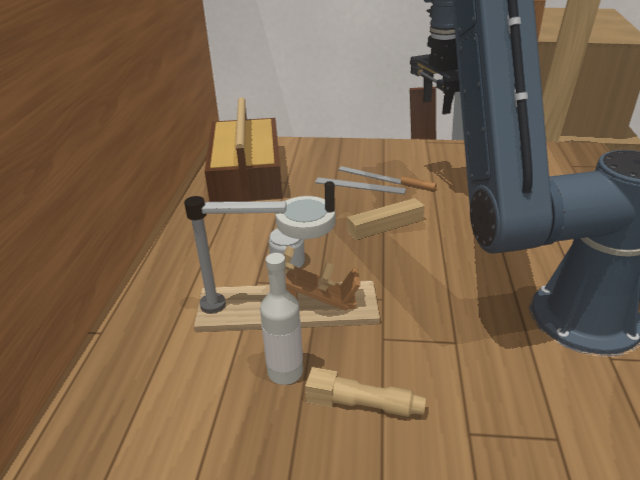

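The scene view shows the bottle at (383,320) and the leg at (445,318) on the +y side. The tin (240,275) and blank (260,200) are on the -y side. The post top is at (251,268) and the handle at (335,190). In the side view the handle is at (330,196), the post top at (195,207) and the leg runs from (315,385) to (423,405). I'll zoom in for accurate pixels.

```bash
python3 - <<'E'
import cv2
a=cv2.imread("pics/scene0.png")[170:395,220:500];cv2.imwrite("pics/sc1.png",cv2.resize(a,None,fx=2.8,fy=2.6667,interpolation=2))
a=cv2.imread("pics/side0.png")[175:425,185:435];cv2.imwrite("pics/sd1.png",cv2.resize(a,None,fx=2.4,fy=2.4,interpolation=2))
E
```

```text
(no output)
```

View pics/sc1.png

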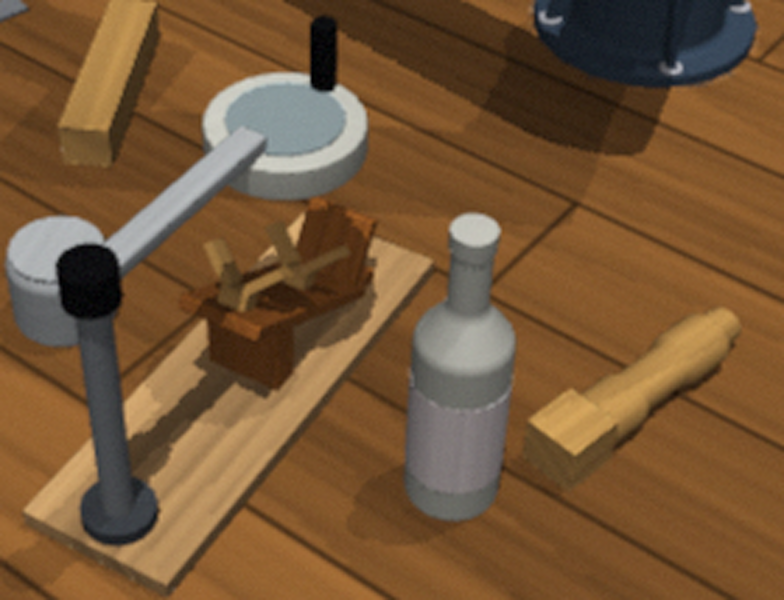

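View pics/sd1.png

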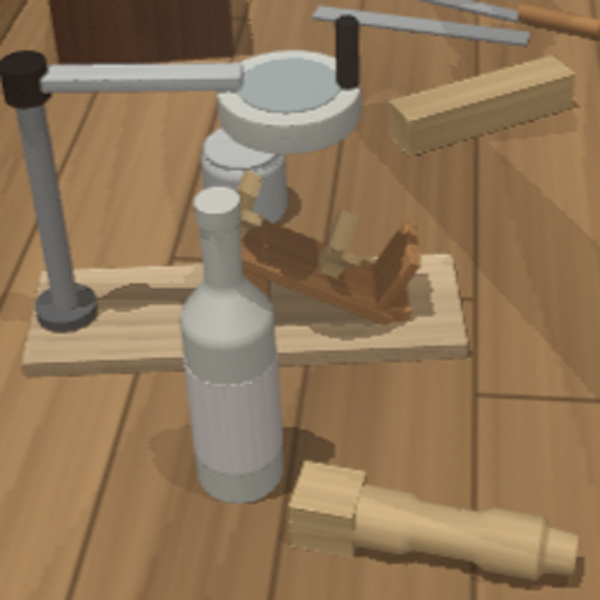

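```bash
cat > h.py <<'E'
import numpy as np
from rig import *
I={n:camera_info(n) for n in("scene","side")}
def ray(n,u,v):
    T=np.array(I[n]["cam_to_world"]);d=T[:3,:3]@np.linalg.solve(I[n]["mtx"],[u,v,1]);return T[:3,3],d/np.linalg.norm(d)
def pl(n,p,z):
    o,d=ray(n,*p);return o+d*(z-o[2])/d[2]
def tri(p,q):
    A=0;b=0
    for n,x in(("scene",p),("side",q)):
        o,d=ray(n,*x);M=np.eye(3)-np.outer(d,d);A=A+M;b=b+M@o
    return np.linalg.solve(A,b)
sc=lambda u,v:(220+u/2.8,170+v/2.66667)
sd=lambda u,v:(185+u/2.4,175+v/2.4)
E
python3 - <<'E'
from h import *
np.set_printoptions(precision=4,suppress=True)
print("handle top",tri(sc(324,20),sd(347,19)),pl("scene",sc(324,20),.301),pl("side",sd(347,19),.301))
print("handle bot",pl("scene",sc(322,86),.245),pl("side",sd(347,84),.245))
print("head",pl("scene",sc(286,122),.245),pl("side",sd(289,87),.245))
print("cap",tri(sc(88,257),sd(24,65)))
print("post base",pl("scene",sc(120,503),.025),pl("side",sd(66,303),.025))
for p in((28,515),(168,583),(432,261)):print("board sc",pl("scene",sc(*p),.018))
for p in((25,362),(467,350),(450,256),(42,272)):print("board sd",pl("side",sd(*p),.018))
for p in((570,392),(620,430),(578,463),(527,426)):print("blk sc",pl("scene",sc(*p),.044))
for p in((310,463),(370,470),(357,513),(291,506)):print("blk sd",pl("side",sd(*p),.044))
print("foot",pl("scene",sc(731,322),.022),pl("side",sd(573,553),.022),tri(sc(731,322),sd(573,553)))
print("bottle",pl("scene",sc(452,488),0),pl("side",sd(240,472),0), "tin top",pl("scene",sc(57,250),.075),pl("side",sd(243,150),.075))
for p in((60,127),(110,127),(157,5)):print("blank sc",pl("scene",sc(*p),.044))
for p in((390,102),(412,122),(575,75),(553,57)):print("blank sd",pl("side",sd(*p),.044))
E
```

```text
handle top [0.5163 0.017  0.3004] [0.5167 0.0173 0.301 ] [0.5162 0.0185 0.301 ]
handle bot [0.5189 0.0178 0.245 ] [0.517  0.0185 0.245 ]
head [0.5651 0.0243 0.245 ] [0.5606 0.0255 0.245 ]
cap [0.7586 0.0366 0.2666]
post base [0.7574 0.0356 0.025 ] [0.7616 0.0347 0.025 ]
board sc [ 0.8006 -0.0095  0.018 ]
board sc [0.7825 0.1019 0.018 ]
board sc [0.4213 0.0526 0.018 ]
board sd [0.7795 0.1016 0.018 ]
board sd [0.4172 0.0621 0.018 ]
board sd [ 0.4336 -0.06    0.018 ]
board sd [ 0.797  -0.0131  0.018 ]
blk sc [0.4944 0.223  0.044 ]
blk sc [0.5034 0.2689 0.044 ]
blk sc [0.547  0.2624 0.044 ]
blk sc [0.5405 0.2173 0.044 ]
blk sd [0.5303 0.217  0.044 ]
blk sd [0.4864 0.2205 0.044 ]
blk sd [0.4927 0.2603 0.044 ]
blk sd [0.5394 0.2575 0.044 ]
foot [0.3389 0.2699 0.022 ] [0.3422 0.2658 0.022 ] [0.3433 0.271  0.0274]
bottle [0.5893 0.1917 0.    ] [ 0.5883  0.1903 -0.    ] tin top [ 0.6362 -0.1404  0.075 ] [ 0.6297 -0.1338  0.075 ]
blank sc [ 0.5037 -0.2756  0.044 ]
blank sc [ 0.4771 -0.2427  0.044 ]
blank sc [ 0.3157 -0.3384  0.044 ]
blank sd [ 0.5    -0.2743  0.044 ]
blank sd [ 0.4758 -0.2383  0.044 ]
blank sd [ 0.3084 -0.3391  0.044 ]
blank sd [ 0.3298 -0.3752  0.044 ]
```

```bash
cat >> h.py <<'E'
from scipy.spatial.transform import Rotation as Ro, Slerp
def down(yaw):
    a=np.radians(yaw);c,s=np.cos(a),np.sin(a);return np.array([[c,s,0],[s,-c,0],[0,0,-1.]])
def state():
    s=telemetry.read_state();return np.array(s["position"]),np.array(s["tcp_rot"])
def go(p,R,P,Q,n=None):
    "rows from pose p,R to P,Q in n calls; returns P,Q"
    P=np.array(P,float)
    if n is None:n=int(np.ceil(np.linalg.norm(P-p)/.148)) or 1
    rv=Ro.from_matrix(R.T@Q).as_rotvec()
    for k in range(n):
        a=R@Ro.from_rotvec(rv*k/n).as_matrix();d=a.T@(P-p)/n
        print(np.round(np.r_[d/.15,np.degrees(rv)/n/360],3).tolist())
    print("-");return P,Q
E
python3 - <<'E'
from h import *
p,R=state()
p,R=go(p,R,[.517,.018,.335],down(5))
p,R=go(p,R,[.517,.018,.264],down(5))
E
```

```text
[0.627, -0.546, -0.15, -0.0, 0.0, 0.012]
[0.585, -0.592, -0.15, -0.0, 0.0, 0.012]
[0.539, -0.634, -0.15, -0.0, 0.0, 0.012]
[0.489, -0.673, -0.151, -0.0, 0.0, 0.012]
[0.438, -0.707, -0.151, -0.0, 0.0, 0.012]
-
[0.0, 0.0, 0.473, 0.0, 0.0, 0.0]
-
```

Emit:
carry_out([
  [[0.16,-0.14,-0.06,0,0,0.003,-1],[0.32,-0.28,-0.12,0,0,0.006,-1],[0.48,-0.41,-0.15,0,0,0.009,-1],[0.627,-0.546,-0.15,0,0,0.012,-1],[0.8,-0.7,-0.2,0,0,0.015,-1],[0.95,-0.86,-0.24,0,0,0.018,-1],[0.95,-0.86,-0.24,0,0,0.018,-1],[0.95,-0.86,-0.24,0,0,0.018,-1],[0.95,-0.86,-0.24,0,0,0.018,-1],[0.95,-0.86,-0.24,0,0,0.018,-1]],
])

```text
time_s: 0.93
position: [0.3488, -0.3812, 0.2583]
tcp_rot: [[0.94, 0.342, -0.0], [0.342, -0.94, -0.0], [-0.0, 0.0, -1.0]]
force: [-0.1, 0.1, -0.0]
opening: 0.994
grasp_force: 0.0
```

```bash
python3 - <<'E'
from h import *
p,R=state();print(p)
p,R=go(p,R,[.517,.018,.335],down(5),3)
E
```

```text
[ 0.34876846 -0.38123858  0.25834186]
[0.655, -0.706, -0.171, 0.0, 0.0, 0.014]
[0.591, -0.76, -0.171, 0.0, 0.0, 0.014]
[0.522, -0.809, -0.171, 0.0, 0.0, 0.014]
-
```

Emit:
carry_out([
  [[0.16,-0.18,-0.1,0,0,0.003,-1],[0.32,-0.35,-0.2,0,0,0.007,-1],[0.48,-0.52,-0.3,0,0,0.01,-1],[0.655,-0.706,-0.4,0,0,0.014,-1],[0.655,-0.706,-0.4,0,0,0.014,-1],[0.655,-0.706,-0.4,0,0,0.014,-1],[0.655,-0.706,-0.4,0,0,0.014,-1],[0.655,-0.706,-0.4,0,0,0.014,-1],[0.655,-0.706,-0.4,0,0,0.014,-1],[0.655,-0.706,-0.4,0,0,0.014,-1]],
])

```text
time_s: 1.77
position: [0.4044, -0.2481, 0.3178]
tcp_rot: [[0.967, 0.257, -0.001], [0.257, -0.967, 0.001], [-0.001, -0.001, -1.0]]
force: [0.1, 0.4, 0.2]
opening: 1.0
grasp_force: 0.0
```

Emit:
carry_out([
  [[0.15,-0.19,-0.1,0,0,0.003,-1],[0.3,-0.38,-0.12,0,0,0.007,-1],[0.44,-0.57,-0.12,0,0,0.01,-1],[0.591,-0.76,-0.12,0,0,0.014,-1],[0.591,-0.76,-0.12,0,0,0.014,-1],[0.591,-0.76,-0.12,0,0,0.014,-1],[0.591,-0.76,-0.12,0,0,0.014,-1],[0.591,-0.76,-0.12,0,0,0.014,-1],[0.591,-0.76,-0.12,0,0,0.014,-1],[0.591,-0.76,-0.12,0,0,0.014,-1]],
])

```text
time_s: 2.6
position: [0.4608, -0.1152, 0.3364]
tcp_rot: [[0.985, 0.171, -0.0], [0.171, -0.985, -0.0], [-0.0, 0.0, -1.0]]
force: [0.5, -0.8, -0.0]
opening: 1.003
grasp_force: 0.0
```

Emit:
carry_out([
  [[0.13,-0.2,0,0,0,0.003,-1],[0.26,-0.4,0,0,0,0.007,-1],[0.39,-0.6,0,0,0,0.01,-1],[0.522,-0.809,0,0,0,0.014,-1],[0.522,-0.809,0,0,0,0.014,-1],[0.522,-0.809,0,0,0,0.014,-1],[0.522,-0.809,0,0,0,0.014,-1],[0.522,-0.809,0,0,0,0.014,-1],[0.522,-0.809,0,0,0,0.014,-1],[0.522,-0.809,0,0,0,0.014,-1]],
])

```text
time_s: 3.43
position: [0.517, 0.0179, 0.3366]
tcp_rot: [[0.996, 0.084, -0.0], [0.084, -0.996, -0.0], [-0.0, 0.0, -1.0]]
force: [-0.5, -0.3, 0.3]
opening: 1.0
grasp_force: 0.0
```

```bash
python3 - <<'E'
from h import *
import cv2
p,R=state();print(p)
go(p,R,[.517,.018,.264],down(5),1)
cv2.imwrite("pics/w1.png",capture("wrist")[:,:,::-1])
E
```

```text
[0.51702433 0.01787065 0.33662975]
[-0.0, -0.001, 0.484, 0.0, 0.0, -0.001]
-
```

View pics/w1.png

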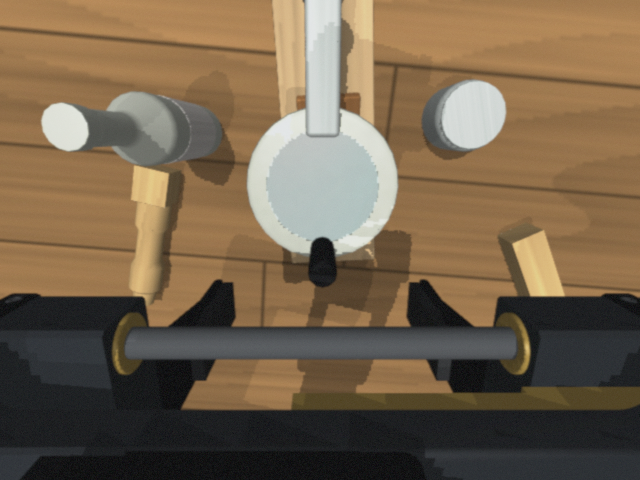

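The wrist view shows the handle at (321,262), centred between the fingers. I'll go down and pinch it.

Emit:
carry_out([
  [[0,0,0.12,0,0,0,-1],[0,0,0.24,0,0,0,-1],[0,0,0.36,0,0,0,-1],[0,0,0.48,0,0,0,-1],[0,0,0.48,0,0,0,0.2],[0,0,0.48,0,0,0,0.6],[0,0,0.48,0,0,0,1],[0,0,0.48,0,0,0,1],[0,0,0.48,0,0,0,1],[0,0,0.48,0,0,0,1]],
])

```text
time_s: 4.32
position: [0.5178, 0.019, 0.2655]
tcp_rot: [[0.996, 0.086, 0.002], [0.086, -0.996, -0.0], [0.002, 0.001, -1.0]]
force: [0.9, 0.4, -0.1]
opening: 0.629
grasp_force: 0.0
```

```bash
cat >> h.py <<'E'
def swing(H,angs,n=10):
    "rows for rotating the present tool pose about vertical axis at H by angs (deg), list of calls"
    p,R=state();a0=0
    for a1 in angs:
        S=Ro.from_euler('z',a0,degrees=True).as_matrix();Rs=S@R;ps=np.r_[H,0]+S@(p-np.r_[H,0])
        rows=[]
        for k in range(1,n+1):
            A=Ro.from_euler('z',(a1-a0)*min(1,k/8),degrees=True).as_matrix()
            q=np.r_[H,0]+A@(ps-np.r_[H,0]);d=Rs.T@(q-ps)/.15
            rows.append([round(float(x),3) for x in d]+[0,0,round(-(a1-a0)*min(1,k/8)/360,4),1])
        print(ps,a1,rows);a0=a1
E
python3 - <<'E'
from h import *
s=telemetry.read_state();print(s["opening"],s["grasp_force"],s["force"])
swing([.759,.037],[22,44,64])
E
```

```text
0.628537816989257 0.0 [ 0.94043654  0.41334355 -0.08374549]
[0.51780011 0.01900104 0.26552792] 22 [[0.001, 0.077, 0.0, 0, 0, -0.0076, 1], [0.006, 0.155, 0.0, 0, 0, -0.0153, 1], [0.014, 0.232, 0.0, 0, 0, -0.0229, 1], [0.026, 0.308, 0.0, 0, 0, -0.0306, 1], [0.042, 0.384, 0.0, 0, 0, -0.0382, 1], [0.061, 0.459, 0.0, 0, 0, -0.0458, 1], [0.084, 0.533, 0.0, 0, 0, -0.0535, 1], [0.111, 0.605, 0.001, 0, 0, -0.0611, 1], [0.111, 0.605, 0.001, 0, 0, -0.0611, 1], [0.111, 0.605, 0.001, 0, 0, -0.0611, 1]]
[ 0.54210588 -0.07004341  0.26552792] 44 [[0.001, 0.077, 0.0, 0, 0, -0.0076, 1], [0.006, 0.155, 0.0, 0, 0, -0.0153, 1], [0.014, 0.232, 0.0, 0, 0, -0.0229, 1], [0.026, 0.308, 0.0, 0, 0, -0.0306, 1], [0.042, 0.384, 0.0, 0, 0, -0.0382, 1], [0.061, 0.459, 0.0, 0, 0, -0.0458, 1], [0.084, 0.533, 0.0, 0, 0, -0.0535, 1], [0.111, 0.605, 0.001, 0, 0, -0.0611, 1], [0.111, 0.605, 0.001, 0, 0, -0.0611, 1], [0.111, 0.605, 0.001, 0, 0, -0.0611, 1]]
[ 0.59799845 -0.14349889  0.26552792] 64 [[0.001, 0.07, 0.0, 0, 0, -0.0069, 1], [0.005, 0.141, 0.0, 0, 0, -0.0139, 1], [0.011, 0.211, 0.0, 0, 0, -0.0208, 1], [0.021, 0.28, 0.0, 0, 0, -0.0278, 1], [0.034, 0.349, 0.0, 0, 0, -0.0347, 1], [0.05, 0.418, 0.0, 0, 0, -0.0417, 1], [0.069, 0.486, 0.0, 0, 0, -0.0486, 1], [0.091, 0.553, 0.0, 0, 0, -0.0556, 1], [0.091, 0.553, 0.0, 0, 0, -0.0556, 1], [0.091, 0.553, 0.0, 0, 0, -0.0556, 1]]
```

Emit:
carry_out([
  [[0,0,0,0,0,0,1],[0,0,0,0,0,0,1],[0,0,0,0,0,0,1],[0,0,0,0,0,0,1],[0,0,0,0,0,0,1],[0,0,0,0,0,0,1],[0,0,0,0,0,0,1],[0,0,0,0,0,0,1],[0,0,0,0,0,0,1],[0,0,0,0,0,0,1]],
])

```text
time_s: 5.15
position: [0.5172, 0.0189, 0.2646]
tcp_rot: [[0.996, 0.086, -0.0], [0.086, -0.996, -0.0], [-0.0, 0.0, -1.0]]
force: [-0.3, -1.6, -0.2]
opening: 0.2
grasp_force: 30.0
```

Emit:
carry_out([
  [[0.001,0.077,0,0,0,-0.0076,1],[0.006,0.155,0,0,0,-0.0153,1],[0.014,0.232,0,0,0,-0.0229,1],[0.026,0.308,0,0,0,-0.0306,1],[0.042,0.384,0,0,0,-0.0382,1],[0.061,0.459,0,0,0,-0.0458,1],[0.084,0.533,0,0,0,-0.0535,1],[0.111,0.605,0,0,0,-0.0611,1],[0.111,0.605,0,0,0,-0.0611,1],[0.111,0.605,0,0,0,-0.0611,1]],
])

```text
time_s: 5.98
position: [0.5416, -0.0704, 0.2645]
tcp_rot: [[0.893, 0.451, -0.0], [0.451, -0.893, -0.0], [-0.0, 0.0, -1.0]]
force: [-1.6, -1.4, 0.6]
opening: 0.197
grasp_force: 30.0
```

Emit:
carry_out([
  [[0.001,0.077,0,0,0,-0.0076,1],[0.006,0.155,0,0,0,-0.0153,1],[0.014,0.232,0,0,0,-0.0229,1],[0.026,0.308,0,0,0,-0.0306,1],[0.042,0.384,0,0,0,-0.0382,1],[0.061,0.459,0,0,0,-0.0458,1],[0.084,0.533,0,0,0,-0.0535,1],[0.111,0.605,0,0,0,-0.0611,1],[0.111,0.605,0,0,0,-0.0611,1],[0.111,0.605,0,0,0,-0.0611,1]],
])

```text
time_s: 6.82
position: [0.5971, -0.1439, 0.2645]
tcp_rot: [[0.659, 0.752, -0.001], [0.752, -0.659, -0.002], [-0.002, 0.0, -1.0]]
force: [-2.2, -4.7, 2.7]
opening: 0.199
grasp_force: 30.0
```

Emit:
carry_out([
  [[0.001,0.07,0,0,0,-0.0069,1],[0.005,0.141,0,0,0,-0.0139,1],[0.011,0.211,0,0,0,-0.0208,1],[0.021,0.28,0,0,0,-0.0278,1],[0.034,0.349,0,0,0,-0.0347,1],[0.05,0.418,0,0,0,-0.0417,1],[0.069,0.486,0,0,0,-0.0486,1],[0.091,0.553,0,0,0,-0.0556,1],[0.091,0.553,0,0,0,-0.0556,1],[0.091,0.553,0,0,0,-0.0556,1]],
])

```text
time_s: 7.65
position: [0.6691, -0.1887, 0.2646]
tcp_rot: [[0.361, 0.932, 0.0], [0.932, -0.361, -0.003], [-0.003, 0.002, -1.0]]
force: [-0.5, -6.4, 0.3]
opening: 0.199
grasp_force: 30.0
```

Emit:
carry_out([
  [[0,0,0,0,0,0,0.2],[0,0,0,0,0,0,-0.3],[0,0,0,0,0,0,-0.6],[0,0,0,0,0,0,-1],[0,0,0,0,0,0,-1],[0,0,0,0,0,0,-1],[0,0,0,0,0,0,-1],[0,0,0,0,0,0,-1],[0,0,-0.25,0,0,0,-1],[0,0,-0.5,0,0,0,-1]],
])

```text
time_s: 8.48
position: [0.6674, -0.1868, 0.3369]
tcp_rot: [[0.36, 0.933, -0.007], [0.933, -0.36, 0.004], [0.001, -0.008, -1.0]]
force: [1.1, -1.7, 0.9]
opening: 0.874
grasp_force: 0.0
```

```bash
python3 - <<'E'
from h import *
import cv2
a=capture("scene");b=capture("side")
np.save("sc.npy",a);np.save("sd.npy",b)
a=a[225:375,280:380,::-1];b=b[215:365,260:400,::-1]
a=cv2.resize(a,(400,600),interpolation=2)
b=cv2.resize(b[20:120,10:140],(400,308),interpolation=2)
o=np.zeros((600,800,3),np.uint8);o[:,:400]=a;o[:308,400:]=b;cv2.imwrite("pics/cr.png",o)
p,R=state()
go(p,R,[.39,.03,.40],down(7.2))
E
```

```text
[0.228, -0.759, -0.128, 0.001, -0.0, 0.057]
[-0.054, -0.791, -0.124, 0.001, -0.0, 0.057]
[-0.329, -0.722, -0.12, 0.001, -0.0, 0.057]
-
```

View pics/cr.png

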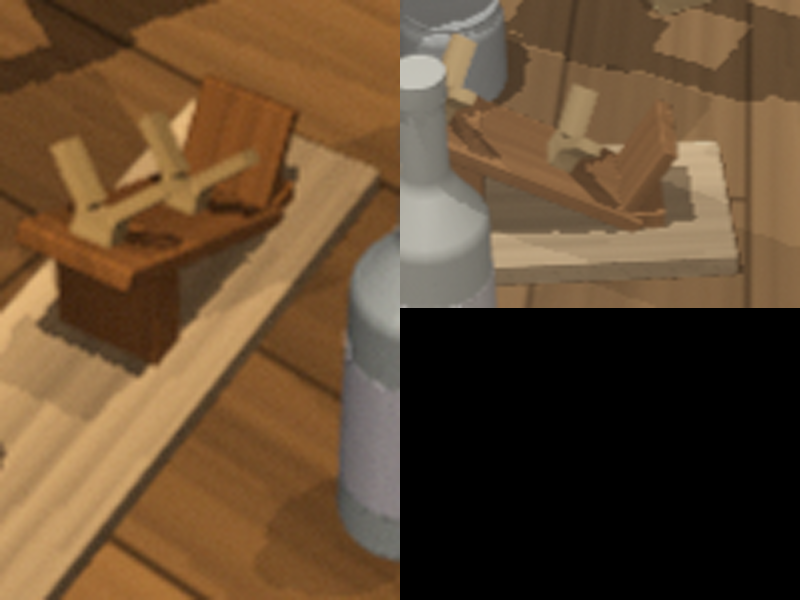

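```bash
python3 - <<'E'
from h import *
f=lambda u,v:(280+u/4,225+v/4)
a=pl("scene",f(205,79),.0825);b=pl("scene",f(296,112),.0825);m=(a+b)/2;d=b-a
yaw=np.degrees(np.arctan2(-d[0],d[1]));print(a,b,np.linalg.norm(d),yaw)
c,s=np.cos(np.radians(7.2)),np.sin(np.radians(7.2))
print("origin",m+[.0055*c,.0055*s,-.0095], "from hinge",[.76-.2866*c,.039-.2866*s])
E
```

```text
[ 0.47720499 -0.02449544  0.0825    ] [0.46713494 0.02904052 0.0825    ] 0.054474810442161736 10.652798276322587
origin [0.47762659 0.00296187 0.073     ] from hinge [np.float64(0.4756599266032706), np.float64(0.003079495260470397)]
```

Emit:
carry_out([
  [[0.08,-0.25,-0.12,0,0,0.02,-1],[0.16,-0.5,-0.12,0,0,0.03,-1],[0.228,-0.759,-0.12,0,0,0.057,-1],[0.228,-0.759,-0.12,0,0,0.057,-1],[0.228,-0.759,-0.12,0,0,0.057,-1],[0.228,-0.759,-0.12,0,0,0.057,-1],[0.228,-0.759,-0.12,0,0,0.057,-1],[0.228,-0.759,-0.12,0,0,0.057,-1],[0.228,-0.759,-0.12,0,0,0.057,-1],[0.228,-0.759,-0.12,0,0,0.057,-1]],
])

```text
time_s: 9.42
position: [0.5758, -0.1153, 0.3573]
tcp_rot: [[0.664, 0.748, 0.0], [0.748, -0.664, -0.0], [-0.0, 0.0, -1.0]]
force: [-0.1, -1.5, 0.0]
opening: 0.999
grasp_force: 0.0
```

Emit:
carry_out([
  [[-0.02,-0.25,-0.12,0,0,0.02,-1],[-0.04,-0.5,-0.12,0,0,0.03,-1],[-0.054,-0.791,-0.12,0,0,0.057,-1],[-0.054,-0.791,-0.12,0,0,0.057,-1],[-0.054,-0.791,-0.12,0,0,0.057,-1],[-0.054,-0.791,-0.12,0,0,0.057,-1],[-0.054,-0.791,-0.12,0,0,0.057,-1],[-0.054,-0.791,-0.12,0,0,0.057,-1],[-0.054,-0.791,-0.12,0,0,0.057,-1],[-0.054,-0.791,-0.12,0,0,0.057,-1]],
])

```text
time_s: 10.25
position: [0.4817, -0.0425, 0.3753]
tcp_rot: [[0.884, 0.467, -0.0], [0.467, -0.884, 0.0], [-0.0, -0.0, -1.0]]
force: [0.3, -0.7, -0.1]
opening: 1.002
grasp_force: 0.0
```

Emit:
carry_out([
  [[-0.1,-0.25,-0.12,0,0,0.02,-1],[-0.2,-0.5,-0.12,0,0,0.03,-1],[-0.33,-0.722,-0.12,0,0,0.057,-1],[-0.33,-0.722,-0.12,0,0,0.057,-1],[-0.33,-0.722,-0.12,0,0,0.057,-1],[-0.33,-0.722,-0.12,0,0,0.057,-1],[-0.33,-0.722,-0.12,0,0,0.057,-1],[-0.33,-0.722,-0.12,0,0,0.057,-1],[-0.33,-0.722,-0.12,0,0,0.057,-1],[-0.33,-0.722,-0.12,0,0,0.057,-1]],
])

```text
time_s: 11.08
position: [0.3872, 0.0302, 0.3933]
tcp_rot: [[0.992, 0.128, -0.001], [0.128, -0.992, 0.0], [-0.001, -0.0, -1.0]]
force: [0.5, 0.1, 0.5]
opening: 1.002
grasp_force: 0.0
```

```bash
python3 - <<'E'
from h import *
import cv2
p,R=state();print(p,telemetry.read_state()["joint_positions"]);np.savez("w2.npz",p=p,R=R)
cv2.imwrite("pics/w2.png",capture("wrist")[:,:,::-1])
print(camera_info("wrist")["mtx"])
E
```

```text
[0.38717883 0.03019154 0.39332056] [-1.21499125e+01 -1.43746814e-01  9.75156552e+01  9.24780929e-04
  8.26647187e+01  7.05111835e+01]
[[354.20239618   0.         320.65133717]
 [  0.         354.20239618 241.50399829]
 [  0.           0.           1.        ]]
```

View pics/w2.png

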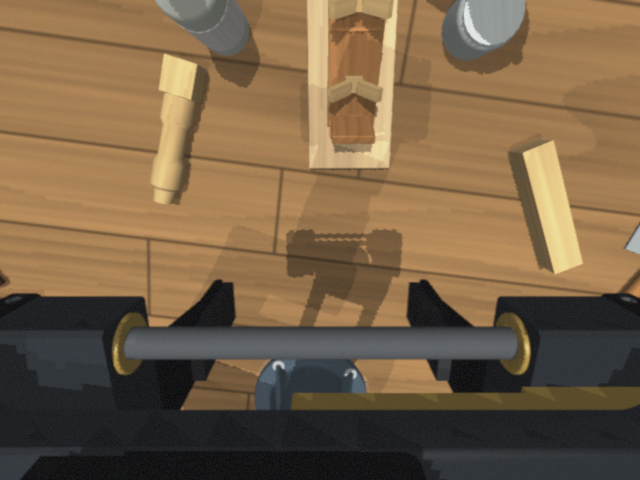

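```bash
cat >> h.py <<'E'
def wpl(p,R,uv,z):
    i=camera_info("wrist");T=np.array(i["T_tool_cam"]);d=R@T[:3,:3]@np.linalg.solve(i["mtx"],[*uv,1]);o=p+R@T[:3,3]
    return o+d*(z-o[2])/d[2]
E
python3 - <<'E'
from h import *
np.set_printoptions(precision=4,suppress=True)
w=np.load("w2.npz");p,R=w["p"],w["R"]
yaw=lambda a,b:np.degrees(np.arctan2((b-a)[1],(b-a)[0]))
g=lambda u,v,z:wpl(p,R,(u,v),z)
f=g(164.5,202,.022);b=g(182,57.5,.044);print("leg",f,b,np.linalg.norm((b-f)[:2]),yaw(f,b))
bl=[g(*q,.044) for q in((165,55),(199,61),(197,97),(160,93))];print("blk",bl,np.mean(bl,0),yaw(f,np.mean(bl,0)))
l,r=g(309,168,.018),g(389,168,.018);l2,r2=g(307,1,.018),g(398,1,.018);print("board",l,r,(l+r)/2,yaw(l,l2),yaw(r,r2),yaw((l+r)/2,(l2+r2)/2))
v1=g(355.5,90,.0903);v2=g(361.5,11,.1353);print("rests",v1,v2,yaw(v1,v2))
s=g(352.5,143,.08);print("stop",s,g(331,143,.08),g(374,143,.08))
print("bottle base", "tin")
# circle fit of the handle path, r=.245
from scipy.optimize import least_squares
h=np.array([(.5172,.0189),(.5416,-.0704),(.5971,-.1439),(.6691,-.1887)])
print(least_squares(lambda c:np.hypot(*(h-c[:2]).T)-.245,[.76,.037]).x)
E
```

```text
leg [0.3384 0.2624 0.022 ] [0.5382 0.2307 0.044 ] 0.20228753289683646 -9.011651618164255
blk [array([0.5383, 0.2526, 0.044 ]), array([0.5368, 0.2086, 0.044 ]), array([0.4926, 0.21  , 0.044 ]), array([0.4913, 0.2592, 0.044 ])] [0.5148 0.2326 0.044 ] -9.571883332196279
board [0.4164 0.0506 0.018 ] [ 0.4315 -0.0675  0.018 ] [ 0.4239 -0.0085  0.018 ] 7.456022346845972 7.357228235569395 7.406627795153774
rests [0.5225 0.0041 0.0903] [0.5925 0.0131 0.1353] 7.321957760911958
stop [ 0.4607 -0.0027  0.08  ] [0.4572 0.0249 0.08  ] [ 0.4643 -0.0302  0.08  ]
bottle base tin
[0.7613 0.0381]
```

```bash
python3 - <<'E'
from h import *
p,R=state()
p,R=go(p,R,[.4323,.2503,.30],down(-9),2)
p,R=go(p,R,[.4323,.2503,.155],down(-9),1)
p,R=go(p,R,[.4323,.2503,.006],down(-9),1)
E
```

```text
[0.244, -0.708, 0.311, -0.0, 0.0, 0.023]
[0.14, -0.735, 0.311, -0.0, 0.0, 0.023]
-
[0.0, 0.0, 0.967, 0.0, 0.0, 0.0]
-
[0.0, 0.0, 0.993, 0.0, 0.0, 0.0]
-
```

Emit:
carry_out([
  [[0.06,-0.18,0.08,0,0,0.006,-1],[0.12,-0.36,0.16,0,0,0.012,-1],[0.18,-0.54,0.24,0,0,0.018,-1],[0.244,-0.708,0.311,0,0,0.023,-1],[0.244,-0.708,0.311,0,0,0.023,-1],[0.244,-0.708,0.311,0,0,0.023,-1],[0.244,-0.708,0.311,0,0,0.023,-1],[0.244,-0.708,0.311,0,0,0.023,-1],[0.244,-0.708,0.311,0,0,0.023,-1],[0.244,-0.708,0.311,0,0,0.023,-1]],
])

```text
time_s: 11.97
position: [0.4095, 0.1399, 0.3474]
tcp_rot: [[1.0, -0.017, 0.001], [-0.017, -1.0, -0.0], [0.001, 0.0, -1.0]]
force: [0.2, 0.2, 0.2]
opening: 0.995
grasp_force: 0.0
```

Emit:
carry_out([
  [[0.04,-0.18,0.08,0,0,0.006,-1],[0.08,-0.36,0.16,0,0,0.012,-1],[0.11,-0.54,0.24,0,0,0.018,-1],[0.14,-0.735,0.311,0,0,0.023,-1],[0.14,-0.735,0.5,0,0,0.023,-1],[0.14,-0.735,0.7,0,0,0.023,-1],[0.14,-0.735,0.9,0,0,0.023,-1],[0.14,-0.735,1,0,0,0.023,-1],[0.14,-0.735,1,0,0,0.023,-1],[0.14,-0.735,1,0,0,0.023,-1]],
])

```text
time_s: 12.8
position: [0.4321, 0.2501, 0.1967]
tcp_rot: [[0.987, -0.161, -0.001], [-0.161, -0.987, -0.0], [-0.001, 0.001, -1.0]]
force: [0.8, 0.2, 1.1]
opening: 0.998
grasp_force: 0.0
```

```bash
python3 - <<'E'
from h import *
import cv2
p,R=state();print(p);np.savez("w3.npz",p=p,R=R)
cv2.imwrite("pics/w3.png",capture("wrist")[:,:,::-1])
E
```

```text
[0.4321428  0.25006409 0.19672267]
```

View pics/w3.png

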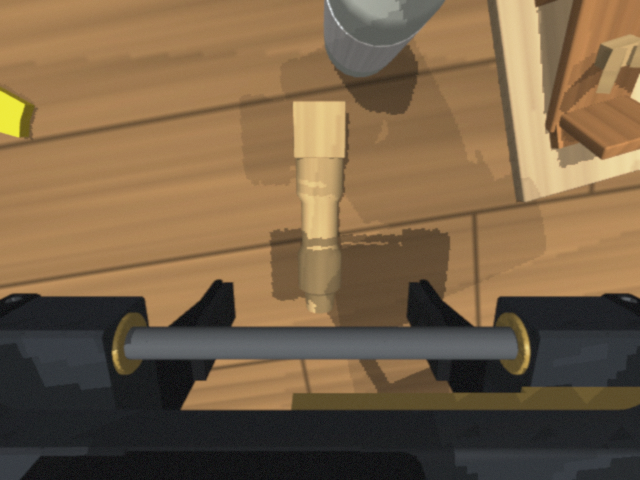

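```bash
python3 - <<'E'
from h import *
w=np.load("w3.npz");p,R=w["p"],w["R"]
for uv,z in(((319,101),.044),((319,156.5),.044),((319.5,311),.022)):
    q=wpl(p,R,uv,z);print(q,R.T@(q-p))
E
```

```text
[0.53680562 0.233272   0.044     ] [ 0.10616379 -0.000323    0.15260944]
[0.49270857 0.24053652 0.044     ] [ 0.06147249 -0.00041146  0.15265702]
[0.33496808 0.26607757 0.022     ] [-0.09829882 -0.00030144  0.1748274 ]
```

The leg is centred at column 319 and in line with the tool. The waist is under the TCP, so I'll descend and grip.

Emit:
carry_out([
  [[0,0,0.2,0,0,0,-1],[0,0,0.4,0,0,0,-1],[0,0,0.6,0,0,0,-1],[0,0,0.75,0,0,0,-1],[0,0,0.75,0,0,0,-1],[0,0,0.75,0,0,0,-1],[0,0,0.75,0,0,0,-1],[0,0,0.75,0,0,0,-1],[0,0,0.75,0,0,0,-1],[0,0,0.75,0,0,0,-1]],
])

```text
time_s: 13.68
position: [0.4329, 0.2509, 0.0858]
tcp_rot: [[0.987, -0.16, 0.003], [-0.16, -0.987, 0.001], [0.003, -0.001, -1.0]]
force: [-0.9, -0.6, 0.0]
opening: 1.003
grasp_force: 0.0
```

Emit:
carry_out([
  [[0,0,0.1,0,0,0,-1],[0,0,0.2,0,0,0,-1],[0,0,0.3,0,0,0,-1],[0,0,0.4,0,0,0,-1],[0,0,0.5,0,0,0,-1],[0,0,0.515,0,0,0,0],[0,0,0.515,0,0,0,0.5],[0,0,0.515,0,0,0,1],[0,0,0.515,0,0,0,1],[0,0,0.515,0,0,0,1]],
])

```text
time_s: 14.52
position: [0.4327, 0.2508, 0.0081]
tcp_rot: [[0.987, -0.16, 0.002], [-0.16, -0.987, 0.001], [0.002, -0.001, -1.0]]
force: [-0.1, 0.2, -1.4]
opening: 0.708
grasp_force: 0.0
```

Emit:
carry_out([
  [[0,0,0,0,0,0,1],[0,0,0,0,0,0,1],[0,0,0,0,0,0,1],[0,0,0,0,0,0,1],[0,0,0,0,0,0,1],[0,0,0,0,0,0,1],[0,0,0,0,0,0,1],[0,0,0,0,0,0,1],[0,0,0,0,0,0,1],[0,0,0,0,0,0,1]],
])

```text
time_s: 15.35
position: [0.4322, 0.2506, 0.0073]
tcp_rot: [[0.987, -0.16, 0.0], [-0.16, -0.987, 0.0], [0.0, -0.0, -1.0]]
force: [0.5, 0.6, 4.2]
opening: 0.393
grasp_force: 30.0
```

```bash
cat >> h.py <<'E'
O=np.array([.4772,.0013,.073]);_c,_s=np.cos(np.radians(7.4)),np.sin(np.radians(7.4));k3=3**.5/2
C=np.array([[k3*_c,-_s,-.5*_c],[k3*_s,_c,-.5*_s],[.5,0,k3]])
RT=C@np.diag([1,-1,-1.])
FX,AZ=.095,.0147
def tcp(fx,fz): return O+C@np.array([fx+FX,0,fz-AZ])
E
python3 - <<'E'
from h import *
p,R=state()
p,R=go(p,R,[.4322,.2506,.30],R,2)
t=tcp(.015,.2);print(t)
p,R=go(p,R,t,RT,3)
p,R=go(p,R,tcp(.015,.04),RT,2)
E
```

```text
[0.0, -0.0, -0.976, 0.0, 0.0, 0.0]
[0.0, -0.0, -0.976, 0.0, 0.0, 0.0]
-
[0.47979103 0.00163652 0.28847451]
[0.193, 0.529, 0.026, 0.004, 0.028, -0.015]
[0.136, 0.546, 0.041, 0.004, 0.028, -0.015]
[0.077, 0.557, 0.045, 0.004, 0.028, -0.015]
-
[-0.0, 0.0, 0.533, 0.0, 0.0, 0.0]
[-0.0, 0.0, 0.533, 0.0, 0.0, 0.0]
-
```

Emit:
carry_out([
  [[0,0,-0.06,0,0,0,1],[0,0,-0.18,0,0,0,1],[0,0,-0.32,0,0,0,1],[0,0,-0.48,0,0,0,1],[0,0,-0.64,0,0,0,1],[0,0,-0.8,0,0,0,1],[0,0,-0.92,0,0,0,1],[0,0,-0.976,0,0,0,1],[0,0,-0.976,0,0,0,1],[0,0,-0.976,0,0,0,1]],
])

```text
time_s: 16.18
position: [0.4315, 0.2503, 0.1533]
tcp_rot: [[0.987, -0.16, -0.001], [-0.16, -0.987, -0.0], [-0.001, 0.0, -1.0]]
force: [-1.0, -0.4, -2.4]
opening: 0.396
grasp_force: 30.0
```

Emit:
carry_out([
  [[0,0,-0.06,0,0,0,1],[0,0,-0.18,0,0,0,1],[0,0,-0.32,0,0,0,1],[0,0,-0.48,0,0,0,1],[0,0,-0.64,0,0,0,1],[0,0,-0.8,0,0,0,1],[0,0,-0.92,0,0,0,1],[0,0,-0.976,0,0,0,1],[0,0,-0.976,0,0,0,1],[0,0,-0.976,0,0,0,1]],
])

```text
time_s: 17.02
position: [0.4313, 0.2503, 0.2989]
tcp_rot: [[0.987, -0.16, -0.002], [-0.16, -0.987, -0.001], [-0.002, 0.001, -1.0]]
force: [-0.2, 0.5, -2.3]
opening: 0.396
grasp_force: 30.0
```

Emit:
carry_out([
  [[0.01,0.04,0.002,0.0005,0.003,-0.002,1],[0.04,0.11,0.006,0.001,0.006,-0.003,1],[0.07,0.2,0.01,0.0015,0.01,-0.006,1],[0.1,0.28,0.014,0.002,0.015,-0.008,1],[0.13,0.36,0.018,0.003,0.019,-0.01,1],[0.16,0.44,0.022,0.003,0.023,-0.012,1],[0.18,0.5,0.025,0.004,0.026,-0.014,1],[0.193,0.529,0.026,0.004,0.028,-0.015,1],[0.193,0.529,0.026,0.004,0.028,-0.015,1],[0.193,0.529,0.026,0.004,0.028,-0.015,1]],
])

```text
time_s: 17.85
position: [0.4473, 0.1674, 0.2952]
tcp_rot: [[0.982, -0.065, 0.175], [-0.067, -0.998, 0.005], [0.174, -0.016, -0.985]]
force: [0.2, 0.1, -2.1]
opening: 0.395
grasp_force: 30.0
```

Emit:
carry_out([
  [[0.01,0.04,0.002,0.0005,0.003,-0.002,1],[0.03,0.11,0.006,0.001,0.006,-0.003,1],[0.05,0.2,0.014,0.0015,0.01,-0.006,1],[0.07,0.28,0.02,0.002,0.015,-0.008,1],[0.09,0.36,0.028,0.003,0.019,-0.01,1],[0.11,0.44,0.034,0.003,0.023,-0.012,1],[0.125,0.51,0.038,0.004,0.026,-0.014,1],[0.136,0.546,0.041,0.004,0.028,-0.015,1],[0.136,0.546,0.041,0.004,0.028,-0.015,1],[0.136,0.546,0.041,0.004,0.028,-0.015,1]],
])

```text
time_s: 18.68
position: [0.4637, 0.0847, 0.292]
tcp_rot: [[0.938, 0.032, 0.345], [0.025, -0.999, 0.027], [0.346, -0.017, -0.938]]
force: [0.2, -0.8, -2.9]
opening: 0.393
grasp_force: 30.0
```

Emit:
carry_out([
  [[0.005,0.04,0.002,0.0005,0.003,-0.002,1],[0.015,0.11,0.006,0.001,0.006,-0.003,1],[0.025,0.2,0.014,0.0015,0.01,-0.006,1],[0.04,0.28,0.02,0.002,0.015,-0.008,1],[0.05,0.36,0.028,0.003,0.019,-0.01,1],[0.06,0.44,0.036,0.003,0.023,-0.012,1],[0.07,0.52,0.042,0.004,0.026,-0.014,1],[0.077,0.557,0.045,0.004,0.028,-0.015,1],[0.077,0.557,0.045,0.004,0.028,-0.015,1],[0.077,0.557,0.045,0.004,0.028,-0.015,1]],
])

```text
time_s: 19.52
position: [0.4798, 0.0018, 0.2884]
tcp_rot: [[0.855, 0.128, 0.502], [0.111, -0.992, 0.064], [0.506, 0.001, -0.863]]
force: [0.3, 0.5, -1.2]
opening: 0.395
grasp_force: 30.0
```

```bash
python3 - <<'E'
from h import *
import cv2
p,R=state();print(p,telemetry.read_state()["joint_positions"]);np.savez("w4.npz",p=p,R=R)
go(p,R,tcp(.015,.04),RT,2)
w=capture("wrist");b=capture("side")[150:390,200:500]
o=np.vstack([cv2.resize(w,(400,300),interpolation=3),cv2.resize(b,(400,300),interpolation=2)])[:,:,::-1]
cv2.imwrite("pics/w4full.png",w[:,:,::-1])
cv2.imwrite("pics/w4.png",o)
E
```

```text
[0.47979132 0.00181733 0.28844109] [-22.96781004   3.9977256  118.96317788  27.68652152  33.28687377
  39.51266718]
[-0.004, 0.0, 0.533, 0.0, -0.001, -0.0]
[-0.002, 0.0, 0.533, 0.0, -0.001, -0.0]
-
```

View pics/w4.png

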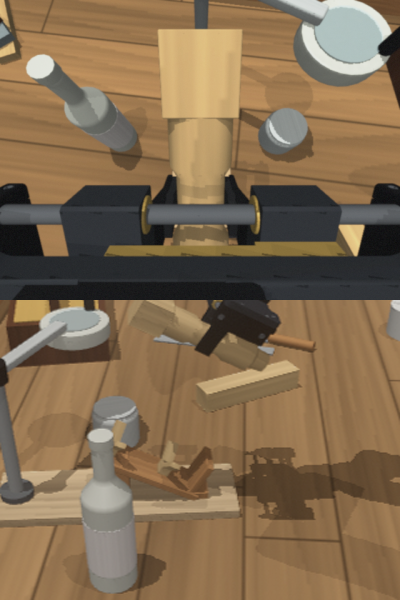

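The leg is held straight at the slope angle. The post shows at column ~322, directly behind the block, so the sideways alignment is good. I'll descend along the cradle normal.

Emit:
carry_out([
  [[0,0,0.05,0,0,0,1],[0,0,0.15,0,0,0,1],[0,0,0.27,0,-0.001,0,1],[0,0,0.4,0,-0.001,0,1],[0,0,0.53,0,-0.001,0,1],[-0.002,0,0.63,0,-0.001,0,1],[-0.004,0,0.68,0,-0.002,0,1],[-0.004,0,0.7,0,-0.002,0,1],[-0.004,0,0.7,0,-0.002,0,1],[-0.004,0,0.7,0,-0.002,0,1]],
])

```text
time_s: 20.45
position: [0.5321, 0.0084, 0.198]
tcp_rot: [[0.861, 0.129, 0.492], [0.113, -0.992, 0.062], [0.496, 0.002, -0.868]]
force: [0.4, 0.7, -1.5]
opening: 0.391
grasp_force: 30.0
```

```bash
python3 - <<'E'
from h import *
import cv2
p,R=state();print(p)
go(p,R,tcp(.010,.02),RT,1)
b=capture("side")[200:350,250:420];a=capture("scene")[200:380,230:430]
o=np.hstack([cv2.resize(a,(400,360),interpolation=2),cv2.resize(b,(400,353),interpolation=2)[:353].repeat(1,0) if 0 else cv2.resize(b,(400,360),interpolation=2)])[:,:,::-1]
cv2.imwrite("pics/pl1.png",o)
E
```

```text
[0.53206084 0.00837908 0.19802144]
[-0.034, -0.001, 0.502, 0.0, 0.001, 0.0]
-
```

View pics/pl1.png

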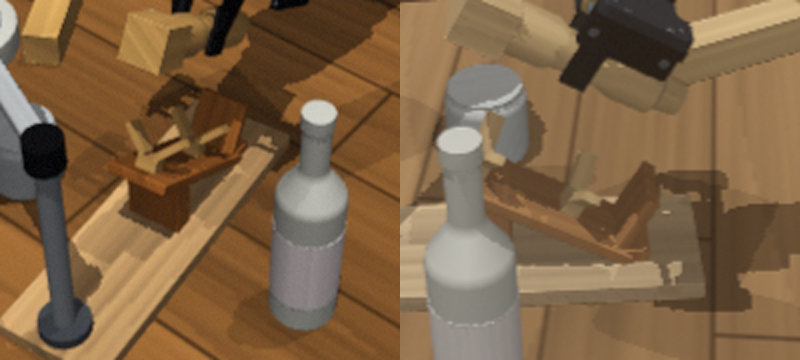

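```bash
python3 - <<'E'
from h import *
def proj(X,n="side"):
    T=np.linalg.inv(I[n]["cam_to_world"]);q=I[n]["mtx"]@(T[:3,:3]@X+T[:3,3]);return q[:2]/q[2]
cr=lambda q:(400+(q[0]-250)*400/170,(q[1]-200)*360/150)
p,R=state();print("commanded cradle tcp",C.T@(p-O))
f=p+R@[-FX,0,-AZ];print(C.T@(f-O))
print("foot",cr(proj(f)))
for y in(.015,-.015):print("foot edge",cr(proj(f+C@[0,y,0])))
for z in(.015,-.015):print("foot edge z",cr(proj(f+C@[0,0,z])))
for y in(-.028,.028):
    for x in(0,-.01): print("stop",x,y,cr(proj(O+C@[x,y,.011])))
    print("stop low",y,cr(proj(O+C@[0,y,-.045])))
for x in(.045,.135):print("lips",cr(proj(O+C@[x,.03,-.006])),cr(proj(O+C@[x,-.03,-.006])))
E
```

```text
commanded cradle tcp [ 0.1106005  -0.00024327  0.08107576]
[ 0.01565397 -0.00028768  0.09611718]
foot (np.float64(680.7998934493596), np.float64(98.44565929944089))
foot edge (np.float64(682.74375673287), np.float64(109.20618029514205))
foot edge (np.float64(678.9004041350204), np.float64(87.93077647746486))
foot edge z (np.float64(690.4229220108164), np.float64(84.73439539064591))
foot edge z (np.float64(671.3084504101016), np.float64(111.96943505833286))
stop 0 -0.028 (np.float64(641.7786284481749), np.float64(159.45485980498583))
stop -0.01 -0.028 (np.float64(651.5906216261805), np.float64(163.68766762020522))
stop low -0.028 (np.float64(609.9845674604459), np.float64(204.62878005231232))
stop 0 0.028 (np.float64(647.1526377299635), np.float64(200.88875153669724))
stop -0.01 0.028 (np.float64(657.3621369457242), np.float64(205.1822681436546))
stop low 0.028 (np.float64(613.9184724492542), np.float64(246.9049265240479))
lips (np.float64(590.5603481312149), np.float64(197.35227964355045)) (np.float64(587.2451171811729), np.float64(152.95721634430356))
lips (np.float64(493.852406622007), np.float64(157.21774032515205)) (np.float64(494.7682912498836), np.float64(113.49316466327551))
```

Emit:
carry_out([
  [[0,0,0.04,0,0,0,1],[0,0,0.1,0,0,0,1],[0,0,0.17,0,0,0,1],[0,0,0.24,0,0,0,1],[0,0,0.31,0,0,0,1],[-0.01,0,0.38,0,0.001,0,1],[-0.01,0,0.44,0,0.001,0,1],[-0.02,0,0.48,0,0.001,0,1],[-0.02,0,0.5,0,0.001,0,1],[-0.02,0,0.5,0,0.001,0,1]],
])

```text
time_s: 21.38
position: [0.5665, 0.0122, 0.1307]
tcp_rot: [[0.858, 0.128, 0.497], [0.111, -0.992, 0.063], [0.501, 0.002, -0.865]]
force: [0.4, 0.1, -1.7]
opening: 0.393
grasp_force: 30.0
```

```bash
cat > st.py <<'E'
from h import *
np.set_printoptions(precision=4,suppress=True)
p,R=state();s=telemetry.read_state()
print("foot cradle",C.T@(p+R@[-FX,0,-AZ]-O),"force cradle",C.T@s["force"],"mom",C.T@s["moment"],"rot err",np.degrees(Ro.from_matrix(R.T@RT).as_rotvec()),s["opening"],s["grasp_force"])
E
python3 st.py
```

```text
foot cradle [ 0.0117 -0.0006  0.0196] force cradle [-0.5045  0.0802 -1.6784] mom [-0.0207  0.4782 -0.0025] rot err [ 0.112  -0.0627 -0.0125] 0.3933516757073805 29.996077716350555
```

Emit:
carry_out([
  [[0,0,0.012,0,0,0,1],[0,0,0.024,0,0,0,1],[0,0,0.036,0,0,0,1],[0,0,0.048,0,0,0,1],[0,0,0.06,0,0,0,1],[0,0,0.072,0,0,0,1],[0,0,0.084,0,0,0,1],[0,0,0.096,0,0,0,1],[0,0,0.1,0,0,0,1],[0,0,0.1,0,0,0,1]],
])

```text
time_s: 22.22
position: [0.5737, 0.0135, 0.1179]
tcp_rot: [[0.858, 0.128, 0.497], [0.112, -0.992, 0.063], [0.501, 0.001, -0.865]]
force: [-0.4, 0.8, -2.3]
opening: 0.394
grasp_force: 30.0
```

```bash
python3 st.py
```

```text
foot cradle [ 0.0117 -0.0004  0.0048] force cradle [-1.4238  0.8969 -1.8393] mom [ 0.0324  0.5537 -0.0373] rot err [ 0.0804 -0.0652  0.0118] 0.3943809295376788 29.996159970760345
```

Still free. I'll lower in small steps, about 5 mm more.

Emit:
carry_out([
  [[0,0,0.005,0,0,0,1],[0,0,0.01,0,0,0,1],[0,0,0.015,0,0,0,1],[0,0,0.02,0,0,0,1],[0,0,0.025,0,0,0,1],[0,0,0.03,0,0,0,1],[0,0,0.03,0,0,0,1],[0,0,0.03,0,0,0,1],[0,0,0.03,0,0,0,1],[0,0,0.03,0,0,0,1]],
])

```text
time_s: 23.05
position: [0.576, 0.0128, 0.1147]
tcp_rot: [[0.858, 0.127, 0.498], [0.111, -0.992, 0.061], [0.502, 0.003, -0.865]]
force: [-3.9, -3.3, 4.7]
opening: 0.393
grasp_force: 30.0
```

```bash
python3 st.py
```

```text
foot cradle [ 0.0119 -0.0012  0.0009] force cradle [-1.3861 -2.7507  6.2217] mom [-0.3939  0.5881 -0.0092] rot err [ 0.2136 -0.1066 -0.0089] 0.3928531938593775 29.996247589588165
```

Emit:
carry_out([
  [[0,0.004,0,0,0,0,1],[0,0.008,0,0,0,0,1],[-0.01,0.008,0,0,0,0,1],[-0.02,0.008,0,0,0,0,1],[-0.03,0.008,0,0,0,0,1],[-0.04,0.008,0,0,0,0,1],[-0.05,0.008,0,0,0,0,1],[-0.055,0.008,0,0,0,0,1],[-0.055,0.008,0,0,0,0,1],[-0.055,0.008,0,0,0,0,1]],
])

```text
time_s: 23.88
position: [0.5724, 0.0121, 0.1124]
tcp_rot: [[0.854, 0.129, 0.503], [0.112, -0.992, 0.065], [0.508, 0.0, -0.862]]
force: [1.0, 1.3, 9.5]
opening: 0.394
grasp_force: 30.0
```

```bash
python3 st.py
```

```text
foot cradle [ 0.0076 -0.0016  0.0001] force cradle [5.7113 1.1266 7.6528] mom [ 0.1688 -0.5494 -0.1456] rot err [ 0.0061 -0.4991  0.0411] 0.39375253259578863 29.99522030353546
```

Emit:
carry_out([
  [[0,0,0,0,0,0,1],[0,0,0,0,0,0,1],[-0.005,0,0,0,0,0,1],[-0.01,0,0,0,0,0,1],[-0.015,0,0,0,0,0,1],[-0.02,0,0,0,0,0,1],[-0.02,0,0,0,0,0,1],[-0.02,0,0,0,0,0,1],[-0.02,0,0,0,0,0,1],[-0.02,0,0,0,0,0,1]],
])

```text
time_s: 24.72
position: [0.5702, 0.0118, 0.1111]
tcp_rot: [[0.854, 0.13, 0.504], [0.112, -0.992, 0.065], [0.508, 0.0, -0.861]]
force: [1.9, 1.5, 10.0]
opening: 0.391
grasp_force: 30.0
```

```bash
python3 st.py; python3 - <<'E'
from h import *
import cv2
b=capture("side")[200:350,250:420];a=capture("scene")[220:340,260:400]
cv2.imwrite("pics/pl2.png",np.hstack([cv2.resize(a,(400,360),interpolation=2),cv2.resize(b,(400,360),interpolation=2)])[:,:,::-1])
E
```

```text
foot cradle [ 0.0049 -0.0016  0.    ] force cradle [6.8059 1.2288 7.6744] mom [ 0.1622 -0.6399 -0.0942] rot err [-0.0017 -0.5403  0.0469] 0.39063667906240007 29.99548316001892
```

View pics/pl2.png

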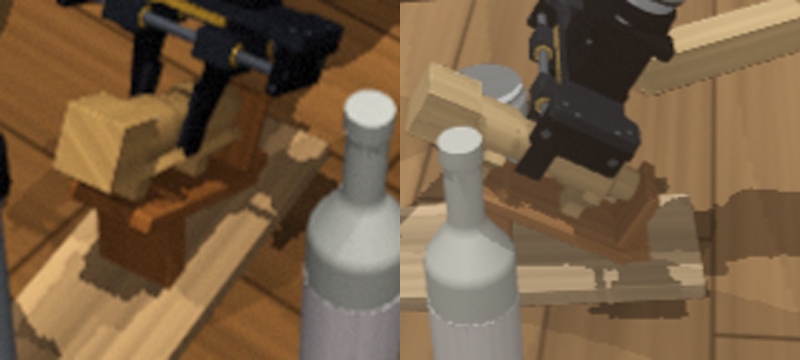

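The leg is seated in the Vs and sliding. The foot end at (638,175) in the crop is a few mm short of the stop at about (650,170). I'll keep pushing.

Emit:
carry_out([
  [[-0.005,0,0,0,0,0,1],[-0.01,0,0,0,0,0,1],[-0.015,0,0,0,0,0,1],[-0.02,0,0,0,0,0,1],[-0.025,0,0,0,0,0,1],[-0.03,0,0,0,0,0,1],[-0.03,0,0,0,0,0,1],[-0.03,0,0,0,0,0,1],[-0.03,0,0,0,0,0,1],[-0.03,0,0,0,0,0,1]],
])

```text
time_s: 25.65
position: [0.5666, 0.0113, 0.109]
tcp_rot: [[0.854, 0.13, 0.505], [0.112, -0.992, 0.066], [0.509, 0.0, -0.861]]
force: [1.3, 0.5, 10.0]
opening: 0.395
grasp_force: 30.0
```

```bash
python3 st.py
```

```text
foot cradle [ 0.0007 -0.0017 -0.    ] force cradle [6.2102 0.2844 7.995 ] mom [ 0.1293 -0.7373 -0.1237] rot err [-0.0054 -0.5862  0.0516] 0.39479420289280154 29.995562732219696
```

Not at the stop yet, still only friction. I'll go on.

Emit:
carry_out([
  [[-0.005,0,0,0,0,0,1],[-0.01,0,0,0,0,0,1],[-0.015,0,0,0,0,0,1],[-0.02,0,0,0,0,0,1],[-0.025,0,0,0,0,0,1],[-0.03,0,0,0,0,0,1],[-0.03,0,0,0,0,0,1],[-0.03,0,0,0,0,0,1],[-0.03,0,0,0,0,0,1],[-0.03,0,0,0,0,0,1]],
])

```text
time_s: 26.48
position: [0.5632, 0.0109, 0.107]
tcp_rot: [[0.853, 0.13, 0.506], [0.112, -0.992, 0.066], [0.51, 0.0, -0.86]]
force: [2.7, 0.9, 11.3]
opening: 0.393
grasp_force: 30.0
```

```bash
python3 st.py
```

```text
foot cradle [-0.0032 -0.0017 -0.0002] force cradle [8.0659 0.5117 8.3964] mom [ 0.1535 -0.8372 -0.1144] rot err [-0.0202 -0.6553  0.0528] 0.3932383900331035 29.995546638965607
```

Emit:
carry_out([
  [[-0.005,0,0,0,0,0,1],[-0.01,0,0,0,0,0,1],[-0.015,0,0,0,0,0,1],[-0.02,0,0,0,0,0,1],[-0.025,0,0,0,0,0,1],[-0.025,0,0,0,0,0,1],[-0.025,0,0,0,0,0,1],[-0.025,0,0,0,0,0,1],[-0.025,0,0,0,0,0,1],[-0.025,0,0,0,0,0,1]],
])

```text
time_s: 27.32
position: [0.5632, 0.0109, 0.107]
tcp_rot: [[0.849, 0.131, 0.512], [0.112, -0.991, 0.068], [0.516, -0.001, -0.857]]
force: [7.0, 2.6, 14.3]
opening: 0.389
grasp_force: 30.0
```

```bash
python3 st.py
```

```text
foot cradle [-0.0033 -0.0017 -0.0009] force cradle [13.4473  1.6622  8.6964] mom [ 0.3196 -1.7805 -0.1311] rot err [-0.1041 -1.0671  0.0762] 0.3887861086832801 29.99642103910446
```

The force jumped and motion stopped, so the foot is home. I'll relax the push and release.

Emit:
carry_out([
  [[0.005,0,0,0,0,0,1],[0.01,0,0,0,0,0,1],[0.01,0,-0.002,0,0,0,1],[0.01,0,-0.002,0,0,0,0.2],[0.01,0,-0.002,0,0,0,0],[0.01,0,-0.002,0,0,0,-0.3],[0.01,0,-0.002,0,0,0,-0.6],[0.01,0,-0.002,0,0,0,-1],[0.01,0,-0.002,0,0,0,-1],[0.01,0,-0.002,0,0,0,-1]],
])

```text
time_s: 28.15
position: [0.5562, 0.0101, 0.1027]
tcp_rot: [[0.859, 0.128, 0.496], [0.112, -0.992, 0.063], [0.5, 0.001, -0.866]]
force: [-0.5, -0.3, 0.1]
opening: 0.768
grasp_force: 0.0
```

Emit:
carry_out([
  [[0,0,0,0,0,0,-1],[0,0,0,0,0,0,-1],[0,0,-0.1,0,0,0,-1],[0,0,-0.25,0,0,0,-1],[0,0,-0.4,0,0,0,-1],[0,0,-0.6,0,0,0,-1],[0,0,-0.8,0,0,0,-1],[0,0,-0.95,0,0,0,-1],[0,0,-0.95,0,0,0,-1],[0,0,-0.95,0,0,0,-1]],
])

```text
time_s: 28.98
position: [0.4859, 0.0008, 0.228]
tcp_rot: [[0.856, 0.128, 0.5], [0.112, -0.992, 0.062], [0.504, 0.003, -0.864]]
force: [0.2, 0.6, 0.0]
opening: 0.999
grasp_force: 0.0
```

```bash
python3 st.py; python3 - <<'E'
from h import *
import cv2
b=capture("side")[200:350,250:420];a=capture("scene")[180:330,240:410]
cv2.imwrite("pics/pl3.png",np.hstack([cv2.resize(a,(400,360),interpolation=2),cv2.resize(b,(400,360),interpolation=2)])[:,:,::-1])
p,R=state();print(p)
p,R=go(p,R,[.52,-.09,.345],down(35),2)
p,R=go(p,R,[.6695,-.1905,.345],down(69),2)
E
```

```text
foot cradle [-0.0101 -0.0017  0.1442] force cradle [ 0.2945  0.5641 -0.1177] mom [-0.0381  0.2855 -0.0054] rot err [ 0.1824 -0.2717  0.0582] 0.998774309828378 0.0
[0.48593697 0.0010364  0.22615188]
[0.262, 0.316, -0.306, 0.01, -0.041, -0.037]
[0.096, 0.337, -0.373, 0.01, -0.041, -0.037]
-
[0.216, 0.56, 0.0, 0.0, 0.0, -0.047]
[0.043, 0.599, 0.0, 0.0, 0.0, -0.047]
-
```

View pics/pl3.png

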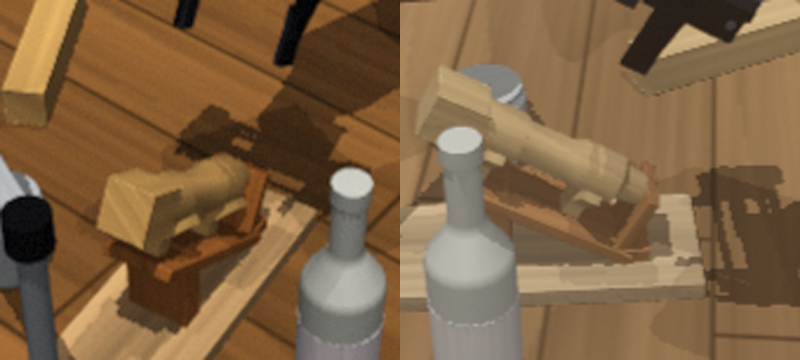

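The picture shows the leg lying in both V rests, block up, with the foot at (630,190) touching the stop. I've now viewed 12 pictures, two over the limit of 10, so I'll view no more and work from numbers. I'm going back to the lamp handle at its last known pose.

Emit:
carry_out([
  [[0,0,-0.1,0,0,0,-1],[0.05,0.05,-0.2,0.002,-0.008,-0.007,-1],[0.1,0.13,-0.25,0.004,-0.016,-0.014,-1],[0.16,0.2,-0.29,0.006,-0.024,-0.022,-1],[0.22,0.27,-0.306,0.008,-0.032,-0.03,-1],[0.262,0.316,-0.306,0.01,-0.041,-0.037,-1],[0.262,0.316,-0.306,0.01,-0.041,-0.037,-1],[0.262,0.316,-0.306,0.01,-0.041,-0.037,-1],[0.262,0.316,-0.306,0.01,-0.041,-0.037,-1],[0.262,0.316,-0.306,0.01,-0.041,-0.037,-1]],
])

```text
time_s: 29.92
position: [0.5009, -0.0433, 0.2842]
tcp_rot: [[0.899, 0.359, 0.25], [0.354, -0.933, 0.066], [0.257, 0.029, -0.966]]
force: [0.9, 0.3, 0.0]
opening: 1.001
grasp_force: 0.0
```

Emit:
carry_out([
  [[0.01,0.04,-0.1,0.001,-0.006,-0.006,-1],[0.03,0.1,-0.18,0.003,-0.014,-0.012,-1],[0.05,0.17,-0.25,0.005,-0.022,-0.02,-1],[0.07,0.24,-0.31,0.007,-0.03,-0.028,-1],[0.096,0.337,-0.373,0.01,-0.041,-0.037,-1],[0.096,0.337,-0.373,0.01,-0.041,-0.037,-1],[0.096,0.337,-0.373,0.01,-0.041,-0.037,-1],[0.096,0.337,-0.373,0.01,-0.041,-0.037,-1],[0.096,0.337,-0.373,0.01,-0.041,-0.037,-1],[0.096,0.337,-0.373,0.01,-0.041,-0.037,-1]],
])

```text
time_s: 30.75
position: [0.5181, -0.0893, 0.3446]
tcp_rot: [[0.823, 0.568, -0.002], [0.568, -0.823, 0.0], [-0.001, -0.001, -1.0]]
force: [0.1, -0.3, 0.3]
opening: 0.999
grasp_force: 0.0
```

```bash
python3 - <<'E'
from h import *
p,R=state();print(p,R[:,2])
p,R=go(p,R,[.6685,-.188,.345],down(69),2)
p,R=go(p,R,[.6685,-.188,.2645],down(69),1)
E
```

```text
[ 0.51813096 -0.08930673  0.34459278] [-1.77275285e-03  3.99225243e-04 -9.99998349e-01]
[0.225, 0.556, -0.002, -0.0, 0.0, -0.048]
[0.051, 0.597, -0.002, -0.0, 0.0, -0.048]
-
[0.0, 0.0, 0.537, 0.0, 0.0, 0.0]
-
```

Emit:
carry_out([
  [[0.05,0.12,0,0,0,-0.01,-1],[0.1,0.25,0,0,0,-0.02,-1],[0.16,0.4,0,0,0,-0.034,-1],[0.225,0.556,0,0,0,-0.048,-1],[0.225,0.556,0,0,0,-0.048,-1],[0.225,0.556,0,0,0,-0.048,-1],[0.225,0.556,0,0,0,-0.048,-1],[0.225,0.556,0,0,0,-0.048,-1],[0.225,0.556,0,0,0,-0.048,-1],[0.225,0.556,0,0,0,-0.048,-1]],
])

```text
time_s: 31.58
position: [0.5942, -0.1389, 0.3458]
tcp_rot: [[0.616, 0.787, -0.0], [0.787, -0.616, -0.001], [-0.001, 0.0, -1.0]]
force: [1.1, -1.0, -0.2]
opening: 1.0
grasp_force: 0.0
```

Emit:
carry_out([
  [[0.01,0.13,0,0,0,-0.01,-1],[0.02,0.27,0,0,0,-0.02,-1],[0.035,0.43,0,0,0,-0.034,-1],[0.051,0.597,0,0,0,-0.048,-1],[0.051,0.597,0,0,0,-0.048,-1],[0.051,0.597,0,0,0,-0.048,-1],[0.051,0.597,0,0,0,-0.048,-1],[0.051,0.597,0,0,0,-0.048,-1],[0.051,0.597,0,0,0,-0.048,-1],[0.051,0.597,0,0,0,-0.048,-1]],
])

```text
time_s: 32.42
position: [0.6696, -0.1881, 0.3461]
tcp_rot: [[0.355, 0.935, 0.0], [0.935, -0.355, -0.001], [-0.001, 0.0, -1.0]]
force: [0.4, 0.2, -0.8]
opening: 1.002
grasp_force: 0.0
```

```bash
python3 - <<'E'
from h import *
import cv2
p,R=state();print(p)
# black handle in the wrist picture: dark blob near the middle columns above the gripper
w=capture("wrist");m=(w.max(2)<45).astype(np.uint8);m[285:]=0
n,l,st,c=cv2.connectedComponentsWithStats(m)
for i in range(1,n):
    if st[i,4]>150:print(st[i],c[i])
T=np.linalg.inv(camera_info("wrist")["T_tool_cam"])
for z in(.301,.245):
    X=R.T@(np.array([.6685,-.188,z])-p);q=camera_info("wrist")["mtx"]@(T[:3,:3]@X+T[:3,3]);print("expect",q[:2]/q[2])
E
```

```text
[ 0.6695936  -0.18809829  0.34605622]
[307 236  26  46 952] [319.89285714 259.05882353]
expect [318.54922467 266.83968166]
expect [318.96187488 240.94580584]
```

Emit:
carry_out([
  [[0,0,0.12,0,0,0,-1],[0,0,0.24,0,0,0,-1],[0,0,0.36,0,0,0,-1],[0,0,0.48,0,0,0,-1],[0,0,0.543,0,0,0,0.2],[0,0,0.543,0,0,0,1],[0,0,0.543,0,0,0,1],[0,0,0.543,0,0,0,1],[0,0,0.543,0,0,0,1],[0,0,0.543,0,0,0,1]],
])

```text
time_s: 33.3
position: [0.6707, -0.189, 0.2655]
tcp_rot: [[0.355, 0.935, 0.002], [0.935, -0.355, -0.002], [-0.001, 0.003, -1.0]]
force: [0.1, -0.0, -0.1]
opening: 0.635
grasp_force: 0.0
```

Emit:
carry_out([
  [[0,0,0,0,0,0,1],[0,0,0,0,0,0,1],[0,0,0,0,0,0,1],[0,0,0,0,0,0,1],[0,0,0,0,0,0,1],[0,0,0,0,0,0,1],[0,0,0,0,0,0,1],[0,0,0,0,0,0,1],[0,0,0,0,0,0,1],[0,0,0,0,0,0,1]],
])

```text
time_s: 34.13
position: [0.6699, -0.1888, 0.2639]
tcp_rot: [[0.355, 0.935, -0.001], [0.935, -0.355, -0.001], [-0.001, -0.0, -1.0]]
force: [-1.3, -0.0, -0.2]
opening: 0.198
grasp_force: 30.0
```

```bash
python3 - <<'E'
from h import *
H=np.array([.7613,.0381]);p,R=state();d=p[:2]-H
a=np.degrees(np.arctan2(-d[1],-d[0]));print("arm angle",a,"r",np.hypot(*d), "turn",7.4-a)
t=7.4-a;swing(H,[t/3,2*t/3,t])
E
```

```text
arm angle 68.05303283917152 r 0.24458586935529159 turn -60.65303283917152
[ 0.66988646 -0.18876078  0.26393648] -20.217677613057173 [[0.003, -0.072, 0.0, 0, 0, np.float64(0.007), 1], [0.009, -0.143, 0.0, 0, 0, np.float64(0.014), 1], [0.019, -0.215, 0.0, 0, 0, np.float64(0.0211), 1], [0.031, -0.286, 0.0, 0, 0, np.float64(0.0281), 1], [0.047, -0.356, 0.0, 0, 0, np.float64(0.0351), 1], [0.065, -0.425, 0.0, 0, 0, np.float64(0.0421), 1], [0.087, -0.494, 0.0, 0, 0, np.float64(0.0491), 1], [0.112, -0.561, 0.0, 0, 0, np.float64(0.0562), 1], [0.112, -0.561, 0.0, 0, 0, np.float64(0.0562), 1], [0.112, -0.561, 0.0, 0, 0, np.float64(0.0562), 1]]
[ 0.59711847 -0.14319168  0.26393648] -40.435355226114346 [[0.003, -0.072, 0.0, 0, 0, np.float64(0.007), 1], [0.009, -0.143, 0.0, 0, 0, np.float64(0.014), 1], [0.019, -0.215, 0.0, 0, 0, np.float64(0.0211), 1], [0.031, -0.286, 0.0, 0, 0, np.float64(0.0281), 1], [0.047, -0.356, 0.0, 0, 0, np.float64(0.0351), 1], [0.065, -0.425, 0.0, 0, 0, np.float64(0.0421), 1], [0.087, -0.494, 0.0, 0, 0, np.float64(0.0491), 1], [0.112, -0.561, 0.0, 0, 0, np.float64(0.0562), 1], [0.112, -0.561, 0.0, 0, 0, np.float64(0.0562), 1], [0.112, -0.561, 0.0, 0, 0, np.float64(0.0562), 1]]
[ 0.5445821  -0.07528253  0.26393648] -60.65303283917152 [[0.003, -0.072, 0.0, 0, 0, np.float64(0.007), 1], [0.009, -0.143, 0.0, 0, 0, np.float64(0.014), 1], [0.019, -0.215, 0.0, 0, 0, np.float64(0.0211), 1], [0.031, -0.286, 0.0, 0, 0, np.float64(0.0281), 1], [0.047, -0.356, 0.0, 0, 0, np.float64(0.0351), 1], [0.065, -0.425, 0.0, 0, 0, np.float64(0.0421), 1], [0.087, -0.494, 0.0, 0, 0, np.float64(0.0491), 1], [0.112, -0.561, 0.0, 0, 0, np.float64(0.0562), 1], [0.112, -0.561, 0.0, 0, 0, np.float64(0.0562), 1], [0.112, -0.561, 0.0, 0, 0, np.float64(0.0562), 1]]
```

Emit:
carry_out([
  [[0.003,-0.072,0,0,0,0.007,1],[0.009,-0.143,0,0,0,0.014,1],[0.019,-0.215,0,0,0,0.021,1],[0.031,-0.286,0,0,0,0.028,1],[0.047,-0.356,0,0,0,0.035,1],[0.065,-0.425,0,0,0,0.042,1],[0.087,-0.494,0,0,0,0.049,1],[0.112,-0.561,0,0,0,0.056,1],[0.112,-0.561,0,0,0,0.056,1],[0.112,-0.561,0,0,0,0.056,1]],
])

```text
time_s: 34.97
position: [0.5968, -0.1431, 0.2639]
tcp_rot: [[0.654, 0.756, -0.001], [0.756, -0.654, -0.001], [-0.002, -0.0, -1.0]]
force: [-2.1, -0.6, 0.4]
opening: 0.198
grasp_force: 30.0
```

Emit:
carry_out([
  [[0.003,-0.072,0,0,0,0.007,1],[0.009,-0.143,0,0,0,0.014,1],[0.019,-0.215,0,0,0,0.021,1],[0.031,-0.286,0,0,0,0.028,1],[0.047,-0.356,0,0,0,0.035,1],[0.065,-0.425,0,0,0,0.042,1],[0.087,-0.494,0,0,0,0.049,1],[0.112,-0.561,0,0,0,0.056,1],[0.112,-0.561,0,0,0,0.056,1],[0.112,-0.561,0,0,0,0.056,1]],
])

```text
time_s: 35.8
position: [0.5445, -0.0755, 0.2639]
tcp_rot: [[0.874, 0.485, -0.002], [0.485, -0.874, -0.001], [-0.002, 0.0, -1.0]]
force: [-3.6, -0.9, 2.0]
opening: 0.195
grasp_force: 30.0
```

Emit:
carry_out([
  [[0.003,-0.072,0,0,0,0.007,1],[0.009,-0.143,0,0,0,0.014,1],[0.019,-0.215,0,0,0,0.021,1],[0.031,-0.286,0,0,0,0.028,1],[0.047,-0.356,0,0,0,0.035,1],[0.065,-0.425,0,0,0,0.042,1],[0.087,-0.494,0,0,0,0.049,1],[0.112,-0.561,0,0,0,0.056,1],[0.112,-0.561,0,0,0,0.056,1],[0.112,-0.561,0,0,0,0.056,1]],
])

```text
time_s: 36.63
position: [0.5188, 0.0064, 0.2639]
tcp_rot: [[0.988, 0.154, -0.001], [0.154, -0.988, -0.001], [-0.001, 0.0, -1.0]]
force: [-2.8, -0.9, 2.8]
opening: 0.197
grasp_force: 30.0
```

```bash
python3 - <<'E'
from h import *
H=np.array([.7613,.0381]);p,R=state();d=p[:2]-H
print(p,"arm angle",np.degrees(np.arctan2(-d[1],-d[0])),np.hypot(*d),telemetry.read_state()["force"])
E
```

```text
[0.51884232 0.00639387 0.26387509] arm angle 7.450277987139381 0.24452199655572482 [-2.78838601 -0.8636219   2.78614135]
```

Emit:
carry_out([
  [[0,0,0,0,0,0,0.2],[0,0,0,0,0,0,-0.3],[0,0,0,0,0,0,-0.6],[0,0,0,0,0,0,-1],[0,0,0,0,0,0,-1],[0,0,0,0,0,0,-1],[0,0,0,0,0,0,-1],[0,0,0,0,0,0,-1],[0,0,0,0,0,0,-1],[0,0,0,0,0,0,-1]],
])

```text
time_s: 37.47
position: [0.5189, 0.0064, 0.2639]
tcp_rot: [[0.988, 0.152, -0.0], [0.152, -0.988, -0.001], [-0.0, 0.001, -1.0]]
force: [-0.4, 0.1, 1.1]
opening: 0.875
grasp_force: 0.0
```

Emit:
carry_out([
  [[0,0,-0.1,0,0,0,-1],[0,0,-0.22,0,0,0,-1],[0,0,-0.36,0,0,0,-1],[0,0,-0.5,0,0,0,-1],[0,0,-0.65,0,0,0,-1],[-0.1,0,-0.75,0,0,0,-1],[-0.25,0,-0.8,0,0,0,-1],[-0.4,0,-0.8,0,0,0,-1],[-0.5,0,-0.8,0,0,0,-1],[-0.5,0,-0.8,0,0,0,-1]],
])

```text
time_s: 38.3
position: [0.4419, -0.0046, 0.3842]
tcp_rot: [[0.988, 0.151, -0.002], [0.151, -0.988, -0.001], [-0.002, 0.001, -1.0]]
force: [-0.7, -0.2, -0.4]
opening: 1.0
grasp_force: 0.0
```

```bash
python3 - <<'E'
from h import *
import cv2
p,R=state();print(p)
w=capture("wrist");m=(w.max(2)<45).astype(np.uint8);m[285:]=0
n,l,st,c=cv2.connectedComponentsWithStats(m)
for i in range(1,n):
    if st[i,4]>150:print(st[i],c[i])
# white head blob, ray to its rim plane
hsv=cv2.cvtColor(w,cv2.COLOR_RGB2HSV);m=((hsv[...,1]<60)&(hsv[...,2]>120)).astype(np.uint8);m[285:]=0
n,l,st,c=cv2.connectedComponentsWithStats(m)
for i in range(1,n):
    if st[i,4]>800:print("white",st[i],c[i],wpl(p,R,c[i],.24))
mid=O+C@[.1,0,0];print("mid",mid)
# bystanders: image change since the start in the side view, by region
a=cv2.imread("pics/side0.png")[:,:,::-1].astype(int);b=capture("side").astype(int);d=np.abs(a-b).max(2)>40
for nme,(x0,x1,y0,y1) in dict(bottle=(258,306,255,385),blank=(345,428,200,238),tin=(268,306,240,268)).items():print(nme,d[y0:y1,x0:x1].mean())
E
```

```text
[ 0.4418871  -0.00463535  0.38418263]
[311 130  23  23 223] [323.56950673 144.8161435 ]
white [ 122    0   57   59 1562] [157.99423816  22.98463508] [0.58166138 0.14047023 0.24      ]
white [  254     0   139   150 15970] [323.21484033  73.45278647] [0.56601295 0.01121197 0.24      ]
white [ 425   25   66   70 3505] [458.00228245  58.20028531] [ 0.59257687 -0.09088726  0.24      ]
white [ 593  213   47   72 1115] [620.40089686 254.43318386] [ 0.45800053 -0.27952792  0.24      ]
mid [0.56308124 0.01245403 0.123     ]
bottle 0.004487179487179487
blank 0.0
tin 0.2932330827067669
```

```bash
python3 -c "
from rig import job;print(job.hand_in())"
```

```text
the job is handed in; nothing more can be done
None
```

I handed the job in at about 38 s, but no verdict came back: the leg was pushed home against the stop while still held, then the lamp was swung back to about 3 mm from the leg's middle; the bottle and blank show no change in the side view, I never confirmed the tin by picture, and I viewed 12 pictures, two over the limit of 10.

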